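# Seat a reagent carrier on the analyser's loading dock

## Task

Pick the reagent carrier up off the bench by its grip post, lay it flat on the metal loading dock, and slide it gently home into the corner: one long edge against both round pins and its end against the end stop. With the carrier lying there, press it lightly so that it bears on both pins and the end stop all at once, with more than 2 N on each and never more than 9 N on any of them, then let go and leave it there, home on all three. Keep the carrier upright all the time and leave the tube rack, jar and tip box where they stand.

Things in the scene. Friction and masses are not known exactly. Their poses are not given: they have to be found in the camera images.
- carrier: Loose white plastic plate 150 (its x) x 100 (y) x 15 mm, 0.6 to 0.9 kg, a round grip post of 24 mm diameter rising from the middle of its top (15 to 57 mm above the underside). Grey vial caps near both short ends (x = +-55, y = -30, 0, 30 mm; 25 mm diameter, tops at 19 mm). Same either way round. Origin: centre of the underside, z up. Flat on the bench at first; slides smoothly on the dock (1 to 4 N).
- post_top (a point): Centre of the top of the carrier's grip post, 57 mm above the carrier's underside.
- dock: Fixed aluminium loading dock, a flat slab 270 (its x) x 210 (its y) x 24 mm high on the bench; on its top two round pins stand in a row along its +y side and an end stop at its +x end. Origin: centre of the slab's underside; axes along its edges.
- home (a point): Point on the dock's top face (24 mm above the bench), axes parallel to the dock's: the carrier's origin lies here when its long axis is parallel to the dock's x, a long edge touches both pins and an end touches the end stop. Pushing towards the dock's +y meets the pins, towards its +x the end stop.
- pin_near: Fixed rigid steel dowel pin, 12 mm diameter, standing 22 mm above the dock's top, at x = -63 mm, y = +56 mm from home. Origin: centre of its foot on the dock's top.
- pin_far: Fixed rigid steel dowel pin, the same size, at x = +63 mm, y = +56 mm from home. Origin: centre of its foot.
- end_stop: Fixed rigid dark steel block 22 x 36 x 22 mm high with a round vertical steel nose of 16 mm diameter towards the dock's -x. Origin: foot of the nose's axis on the dock's top, at x = +83 mm, y = 0 from home; the carrier's end touches the nose at x = +75 mm. The block reaches to x = +106 mm.
- tube_rack: Bystander: white block 60 x 120 x 50 mm with six orange-capped tubes, to 82 mm high. Origin: centre of its underside.
- wash_bottle: Bystander: capped jar, 60 mm diameter, 80 mm high. Origin: centre of its underside.
- tip_box: Bystander: closed box 80 x 110 x 55 mm. Origin: centre of its underside.

How it is judged:
On the way:
1. the carrier, lying flat on the dock, is pressed against both pins and the end stop at once (more than 2 N on each) (z of carrier in the frame of home between -0.002 and 0.002 m and angle between carrier's own z axis and vertical below 0.03 rad and contact force between carrier and pin_near above 2 N and contact force between carrier and pin_far above 2 N and contact force between carrier and end_stop above 2 N), for 0.2 s.
At the end, for the whole second after the job is handed in: The carrier lies flat and still on the dock, released, its origin within 1.5 mm of home along and across the dock and its long axis within 0.02 rad of the dock's x, so that it is home on both pins and the end stop (z of carrier in the frame of home between -0.002 and 0.002 m and angle between carrier's own z axis and vertical below 0.03 rad and x of carrier in the frame of home between -0.0015 and 0.0015 m and y of carrier in the frame of home between -0.0015 and 0.0015 m and angle between the x axis of carrier and the x axis of dock, either way round below 0.02 rad and linear speed of carrier below 0.005 m/s and contact force between the fingers and carrier below 0.05 N); the robot touches nothing.
It fails at once if the carrier is pressed or knocked against a pin or the end stop with more than 9 N (contact force between carrier and pin_near above 9 N or contact force between carrier and pin_far above 9 N or contact force between carrier and end_stop above 9 N).
It fails at once if the carrier is tipped (more than 0.45 rad from level) (angle between carrier's own z axis and vertical above 0.45 rad).
It fails at once if the tube rack, jar or tip box is moved more than 15 mm (distance of any of tube_rack, wash_bottle, tip_box from where it was at the start of the episode above 0.015 m).
It also fails if it takes over 69 s, if anything falls off the work surface, if the arm or the gripper's body presses on something with over 40 N, if the wrist force passes 120 N, or if a joint passes its speed limit or range.

## Robot

A 6-joint arm with a two-finger parallel gripper is mounted at the origin on the work surface. World frame = base frame: x ahead of the robot, y to its left, z up, the work surface at z = 0. Lengths are in m, angles in rad, forces in N, time in s.
With the tool pointing down it reaches from about 0.3 to 1 m from the base axis. Payload 5.1 kg.
Tool frame: the origin (TCP) lies midway between the tips of the shut fingers; the grasp point (between the pads) lies 19 mm behind it; z points along the fingers, y is the direction in which the jaws open and shut (so a half turn about z gives the same grasp; the last joint's range is limited). The gripper opens to 95 mm and grips with 3 to 60 N. Pads are 20 mm wide; open, the fingers measure 119 mm over their backs; the gripper's body (75 mm by 180 mm) begins 59 mm behind the grasp point.
Start: joints at [1.127, 0.124, 1.65, -0, 1.367, -0.083], TCP at [0.229, 0.608, 0.182] pointing down, gripper open.
Joint ranges: [-2.61, 2.61], [-1.02, 2.33], [0.03, 2.71], [-1.35, 4.49], [0.32, 2.68], [-2.91, 2.91]. Speed limits (rad/s): [2.57, 2.57, 3.14, 3.14, 3.14, 3.14].

## Interface

Orientations are given as a rotation vector (axis times angle).
In Python, from station import bot gives the robot as it stands.
- The arm moves only by the shell command python3 -m crank 'ROWS' [OPENING] [FORCE]. ROWS is JSON, a list of rows, each an object of numbers: "dx", "dy", "dz": the shift along the tool's x, y, z in m; "yaw": the turn about the tool's z in degrees. In form: [{"dx": .., "dy": .., "dz": .., "yaw": ..}, ...]. A call has 1 to 12 rows; each row shifts and turns the pose as measured when the row begins, along the tool's axes as they then stand; what a row does not reach is not made up. A row lasts 1/8 s, in which the tool goes at most 62.5 mm and 10.7 degrees, less where a joint would pass 70% of its speed; a pose out of reach is approached as far as the arm can. A call with a gripper value outside its range is refused whole. OPENING is the closure, from 0 (fully open) to 1 (shut), set as the call begins (- or left out, the last holds). The fingers move at their own pace and stop on an object; FORCE is the grip in N (left out, the last holds). Time passes only in rows, so rows that do not move let the fingers close. It gives the time, the measured TCP pose, the force and the opening at its end, in the units of the state.
- bot.read_state(): the state, without advancing time (a new reading comes with each control period).
- bot.read_camera(name): name is "side" or "top" or "wrist"; returns the picture (384x512x3 uint8, red, green, blue); there is no depth.
- bot.calibration(name): a dict with "fx", "fy", "cx", "cy" (pixels), "k1" (the pictures are not rectified: a ray, as slopes to the right and down, at radius r is drawn at 1 + k1 r^2 times it, then the intrinsics apply), "extrinsics" (4x4, takes a point from camera to world coordinates); the wrist camera has in their place "hand_eye" (4x4, takes a point from camera to tool coordinates, whose origin is the TCP and whose axes are the flange's). Camera axes: x right, y up, looking along -z (the intrinsics and any distortion apply to the point x, -y, -z); pixel columns grow to the right and rows downward; lengths in m; the calibration is good to about 2 mm. A picture is of the moment at which its call begins: read the wrist's pose just before it. calibration takes no time and is no camera call.
- bot.finish_job(): hands the job in, once; it reports no verdict.
Trained networks look in the newest picture that a camera, given by its name, has taken for a name from the list of things; names that differ only in an ending like _2 or _b are one class to them, and where a whole thing is asked for, a point or a joint stands for the part that bears it (a point fixed in the world has none). Each returns a list of dicts, best first, with "score" (0 to 1); they miss things now and then, are a little off and sometimes report something else, mostly with a low value. They report only what shows in the picture. A call takes as long as a camera call.
- bot.find_in(camera, query): "rect" ([centre column, centre row, width, height] in pixels, round what is visible of it).
- bot.spot_point(camera, query): "xy" ([column, row] in pixels: a listed point, or the origin of a listed thing).
The state is a dict: "time": time; "qpos": joint angles; "joint_vel": joint speeds; "tau": joint torques, N m; "tool_pos": TCP position; "eef_rot": TCP orientation; "wrist_force": force on the tool from outside, world axes, zero at the start; "wrist_torque": the same for the moment, N m; "width": finger opening in m.
Only numpy, scipy, OpenCV 4.12 (cv2) and the standard library are available. Lean on these libraries where they do the work, as an engineer would, in place of code of your own. Each camera call takes 0.05 s, during which the arm holds its last target.

## Working session

There is one attempt and no reset: what is moved stays moved. The work goes in short steps, Python scripts to look and compute and a shell command to move; the robot and the scene stay as the last step left them, time stands still between calls to the robot, and variables do not carry over. Pictures are saved under pics/ and viewed, and the job is handed in when it is done.

```bash
ls; mkdir -p pics
python3 - <<'E'
from station import bot
import cv2,numpy as np
s=bot.read_state()
for k in s: print(k,np.round(s[k],4))
for c in ("top","side","wrist"):
    im=bot.read_camera(c); cv2.imwrite(f"pics/{c}0.png",im[:,:,::-1])
    k=bot.calibration(c); print(c,{a:np.round(b,4).tolist() for a,b in k.items()})
    for q in ("carrier","dock","pin_near","pin_far","end_stop","tube_rack","wash_bottle","tip_box"):
        r=bot.find_in(c,q); print(q,[(np.round(x["rect"],1).tolist(),round(x["score"],2)) for x in r[:2]])
    for q in ("post_top","home","carrier","dock","pin_near","pin_far","end_stop"):
        r=bot.spot_point(c,q); print(' pt',q,[(np.round(x["xy"],1).tolist(),round(x["score"],2)) for x in r[:2]])
print(bot.read_state()["time"])
E
```

```text
pics
time 0.0
qpos [ 1.1274  0.1245  1.6517 -0.      1.3675 -0.0826]
joint_vel [ 0.0005  0.0006 -0.0005 -0.0001  0.0002 -0.0009]
tau [-3.00000e-04 -4.17605e+01 -3.59932e+01  7.74000e-02  4.91000e-02
 -2.00000e-04]
tool_pos [0.2292 0.6075 0.1806]
eef_rot [-0.5635 -3.0901  0.0031]
wrist_force [-0.787  -0.1678  0.5383]
wrist_torque [-0.0759 -0.0345 -0.0532]
width 0.0948
top {'fx': 454.1253, 'fy': 454.1253, 'cx': 254.7761, 'cy': 189.6478, 'k1': -0.0473, 'extrinsics': [[0.0045, 0.9944, -0.1058, 0.5134], [-1.0, 0.0047, 0.0018, 0.0349], [0.0022, 0.1058, 0.9944, 0.9249], [0.0, 0.0, 0.0, 1.0]]}
carrier [([157.6, 253.6, 80.4, 93.5], 0.61)]
dock [([364.0, 244.8, 124.8, 150.2], 0.61)]
pin_near []
pin_far []
end_stop [([364.5, 196.1, 21.2, 15.4], 0.56)]
tube_rack [([275.0, 115.8, 62.2, 41.8], 0.95)]
wash_bottle [([375.4, 119.8, 36.1, 38.0], 0.87)]
tip_box [([167.3, 113.2, 67.3, 50.9], 0.57)]
 pt post_top [([149.8, 253.8], 0.59), ([275.2, 119.1], 0.19)]
 pt home [([363.6, 244.1], 0.59)]
 pt carrier [([156.9, 252.1], 0.91), ([363.3, 203.4], 0.62)]
 pt dock [([359.2, 239.8], 0.82)]
 pt pin_near [([3
[... 701 characters left out ...]
6)]
tip_box [([164.2, 263.4, 65.3, 67.2], 0.7)]
 pt post_top []
 pt home [([294.1, 175.2], 0.72)]
 pt carrier [([305.6, 292.2], 0.61)]
 pt dock [([294.4, 185.8], 0.72)]
 pt pin_near [([321.2, 182.9], 0.43)]
 pt pin_far [([275.8, 184.5], 0.58)]
 pt end_stop [([266.8, 172.5], 0.67)]
wrist {'fx': 279.8674, 'fy': 279.8674, 'cx': 256.6301, 'cy': 190.0049, 'k1': 0.0137, 'hand_eye': [[0.0003, 0.9628, 0.2703, 0.0757], [1.0, 0.0, -0.001, 0.0005], [-0.0009, 0.2703, -0.9628, -0.2027], [0.0, 0.0, 0.0, 1.0]]}
carrier []
dock []
pin_near []
pin_far []
end_stop []
tube_rack []
wash_bottle []
tip_box []
 pt post_top []
 pt home []
 pt carrier []
 pt dock []
 pt pin_near []
 pt pin_far []
 pt end_stop []
2.4
```

View pics/top0.png

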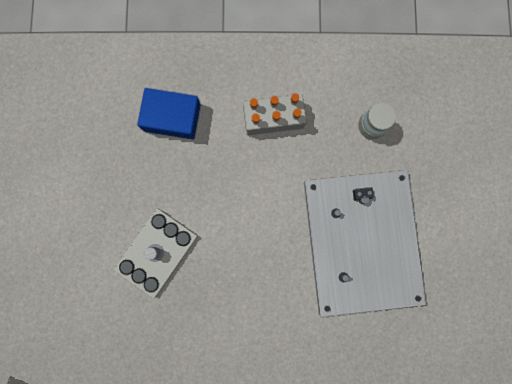

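View pics/side0.png

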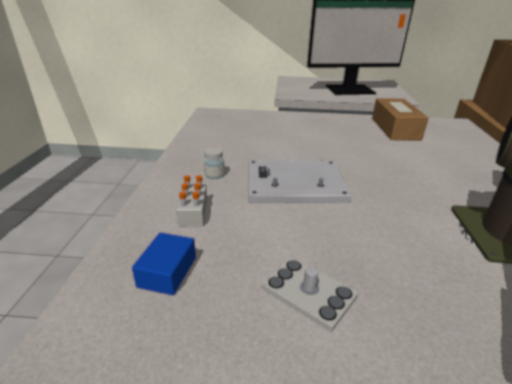

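View pics/wrist0.png

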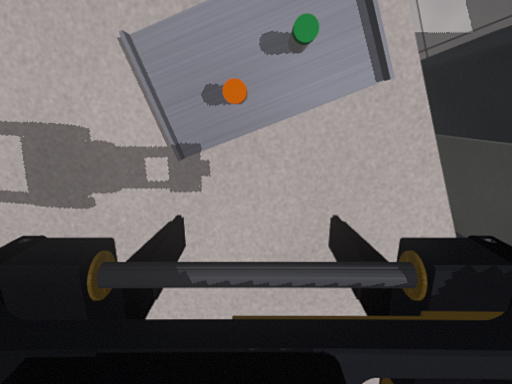

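```bash
cat > h.py <<'E'
import numpy as np,cv2
from scipy.optimize import least_squares
from scipy.spatial.transform import Rotation as R
from station import bot
def ext(c,state=None):
    k=bot.calibration(c)
    if 'extrinsics' in k: return k,np.array(k['extrinsics'])
    T=np.eye(4);T[:3,:3]=R.from_rotvec(state['eef_rot']).as_matrix();T[:3,3]=state['tool_pos']
    return k,T@np.array(k['hand_eye'])
def proj(c,P,state=None):
    k,E=ext(c,state); P=np.atleast_2d(P)
    p=(P-E[:3,3])@E[:3,:3]
    s=np.c_[p[:,0]/-p[:,2],-p[:,1]/-p[:,2]]
    s=s*(1+k['k1']*(s**2).sum(1,keepdims=True))
    return np.c_[k['fx']*s[:,0]+k['cx'],k['fy']*s[:,1]+k['cy']]
def toz(c,uv,z,state=None):
    k,E=ext(c,state); d=(np.array(uv,float)-[k['cx'],k['cy']])/[k['fx'],k['fy']]
    s=d.copy()
    for _ in range(20): s=d/(1+k['k1']*(s@s))
    r=E[:3,:3]@np.array([s[0],-s[1],-1]); o=E[:3,3]
    return o+r*(z-o[2])/r[2]
def rz(a): return R.from_euler('z',a).as_matrix()
E
python3 - <<'E'
import cv2
t=cv2.imread('pics/top0.png')
cv2.imwrite('pics/t_car.png',cv2.resize(t[195:310,100:215],None,fx=5,fy=5,interpolation=cv2.INTER_CUBIC))
cv2.imwrite('pics/t_dock.png',cv2.resize(t[165:325,290:440],None,fx=3.7,fy=3.7,interpolation=cv2.INTER_CUBIC))
s=cv2.imread('pics/side0.png')
cv2.imwrite('pics/s_dock.png',cv2.resize(s[150:210,235:360],None,fx=6,fy=6,interpolation=cv2.INTER_CUBIC))
E
```

```text
(no output)
```

View pics/t_car.png

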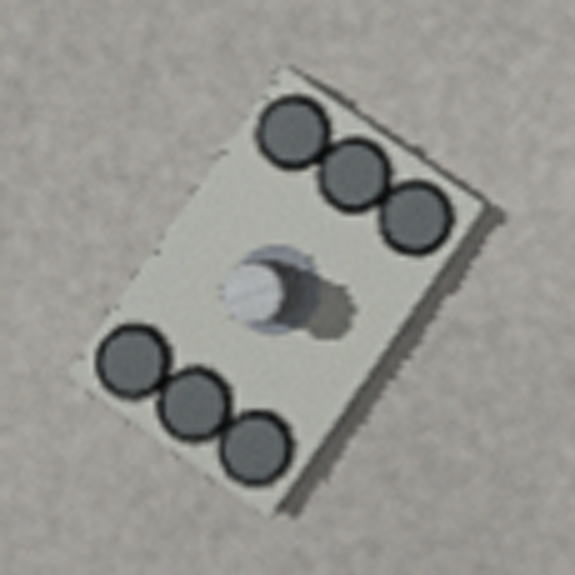

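View pics/t_dock.png

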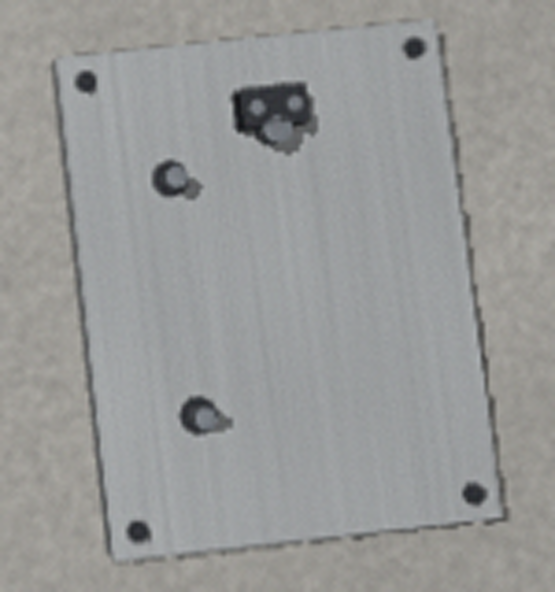

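View pics/s_dock.png

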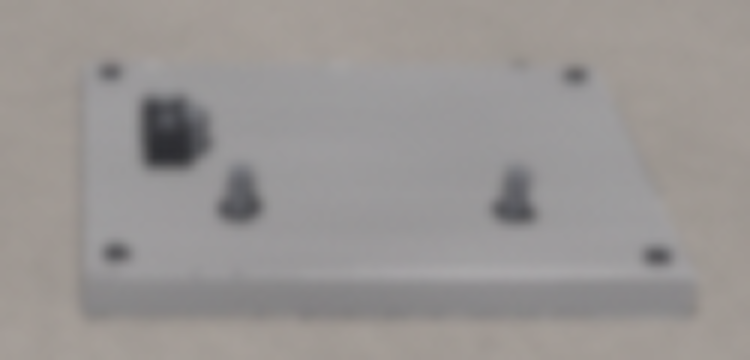

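```bash
cat > fit0.py <<'E'
from h import *
def C(o,f,pts): return np.array([[o[0]+(u+.5)/f-.5,o[1]+(v+.5)/f-.5] for u,v in pts])
car=C((100,195),5,[(293,132),(354,175),(416,217),(134,361),(195,404),(257,448),(254,292)])
# long axis points up-right: caps group 1 = +x end ; image left = +y
L=np.array([[55,30,19],[55,0,19],[55,-30,19],[-55,30,19],[-55,0,19],[-55,-30,19],[0,0,57]])/1e3
def f(p): return (proj('top',(L@rz(p[2]).T)+[p[0],p[1],0])-car).ravel()
r=least_squares(f,[.4,.25,-.5]); print('carrier',np.round(r.x,4),np.abs(r.fun).max().round(2))
print(np.round(r.fun.reshape(-1,2),1).tolist())
dk=C((290,165),3.7,[(177,178),(205,417),(281,131)])
D=np.array([[63,56,46],[-63,56,46],[83,0,46]])/1e3
def g(p): return (proj('top',(D@rz(p[2]).T)+[p[0],p[1],0])-dk).ravel()
q=least_squares(g,[.45,-.2,0]); print('home',np.round(q.x,4),np.round(q.fun.reshape(-1,2),1).tolist())
ds=C((235,150),6,[(241,172),(518,172)])
print('side resid',np.round(proj('side',(D[:2]@rz(q.x[2]).T)+[q.x[0],q.x[1],0])-ds,1).tolist())
co=C((290,165),3.7,[(55,60),(438,20),(505,520),(112,562)])
print('corners',[np.round(toz('top',u,.024),4).tolist() for u in co])
print('side post', np.round(proj('side',[[r.x[0],r.x[1],.057]]),1))
E
python3 fit0.py
```

```text
carrier [ 0.4838  0.2313 -0.5917] 0.19
[[0.1, -0.1], [0.1, -0.2], [0.1, -0.1], [-0.1, 0.1], [-0.0, 0.2], [-0.1, 0.1], [-0.1, 0.0]]
home [ 0.5057 -0.1898  0.0935] [[0.5, -0.3], [-0.2, 0.6], [-0.3, -0.4]]
side resid [[-0.6, -0.5], [-0.4, 0.0]]
corners [[0.6274, -0.0661, 0.024], [0.6505, -0.2755, 0.024], [0.3828, -0.3041, 0.024], [0.3615, -0.0946, 0.024]]
side post [[310.2 270.5]]
```

```bash
cat > plan.py <<'E'
from h import *
# rows to go to world target (x,y,z), with tool y along world yaw angle a+90 (mod pi); n rows
def plan(x,y,z,a,n,show=True):
    s=bot.read_state(); Rm=R.from_rotvec(s['eef_rot']).as_matrix(); p=np.array(s['tool_pos'])
    ty=Rm[:2,1]; cur=np.arctan2(ty[1],ty[0]); 
    d=(a+np.pi/2-cur+np.pi/2)%np.pi-np.pi/2   # world-yaw change
    print('pos',p.round(4),'tilt',np.round(Rm[:,2],4),'yaw err deg',np.degrees(d).round(2),'F',np.round(s['wrist_force'],2),'M',np.round(s['wrist_torque'],3),'q6',round(s['qpos'][5],2),'w',round(s['width'],4),'t',round(s['time'],2))
    step=(np.array([x,y,z])-p)/n
    for i in range(n):
        M=rz(d*i/n)@Rm
        print(np.round(M.T@step,4).tolist(),'yaw',np.degrees(-d/n).round(2))
E
python3 -c "
from plan import *
plan(.4838,.2313,.13,-.5917,8)"
```

```text
pos [0.2295 0.6081 0.1819] tilt [ 0. -0. -1.] yaw err deg -13.23 F [ 0.24 -0.78  0.3 ] M [-0.018  0.027 -0.036] q6 -0.08 w 0.0952 t 2.4
[-0.0464, -0.0328, 0.0065] yaw 1.65
[-0.0473, -0.0315, 0.0065] yaw 1.65
[-0.0482, -0.0301, 0.0065] yaw 1.65
[-0.049, -0.0287, 0.0065] yaw 1.65
[-0.0498, -0.0273, 0.0065] yaw 1.65
[-0.0506, -0.0258, 0.0065] yaw 1.65
[-0.0513, -0.0244, 0.0065] yaw 1.65
[-0.052, -0.0229, 0.0065] yaw 1.65
```

```bash
python3 -m crank '[{"dx":-0.046,"dy":-0.033,"dz":0.0065,"yaw":1.65},{"dx":-0.047,"dy":-0.0315,"dz":0.0065,"yaw":1.65},{"dx":-0.048,"dy":-0.030,"dz":0.0065,"yaw":1.65},{"dx":-0.049,"dy":-0.029,"dz":0.0065,"yaw":1.65},{"dx":-0.050,"dy":-0.027,"dz":0.0065,"yaw":1.65},{"dx":-0.0505,"dy":-0.026,"dz":0.0065,"yaw":1.65},{"dx":-0.051,"dy":-0.0245,"dz":0.0065,"yaw":1.65},{"dx":-0.052,"dy":-0.023,"dz":0.0065,"yaw":1.65},{"dx":0}]' 0
python3 - <<'E'
from plan import *
plan(.4838,.2313,.13,-.5917,1)
s=bot.read_state(); im=bot.read_camera('wrist'); cv2.imwrite('pics/wrist1.png',im[:,:,::-1])
print(proj('wrist',[[.4838,.2313,.057]],s), bot.spot_point('wrist','post_top')[:2])
E
```

```text
pos [0.2295 0.6081 0.1819] tilt [ 0. -0. -1.] yaw err deg -13.23 F [ 0.24 -0.78  0.3 ] M [-0.018  0.027 -0.036] q6 -0.08 w 0.0952 t 2.4
[-0.371, -0.2628, 0.0519] yaw 13.23
[[ 85.02698444 412.27731306]] []invalid input
```

View pics/wrist1.png

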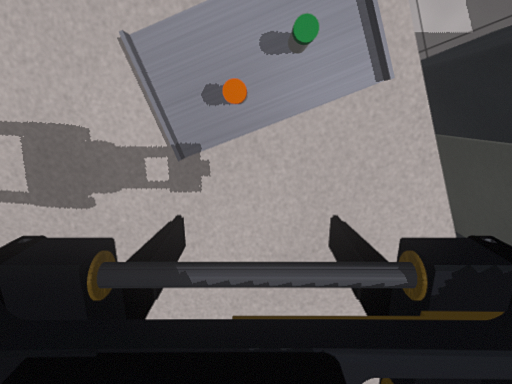

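The wrist picture is unchanged: the move was refused, probably because the last row lacked keys.

```bash
python3 -m crank '[{"dx":-0.046,"dy":-0.033,"dz":0.0065,"yaw":1.65},{"dx":-0.047,"dy":-0.0315,"dz":0.0065,"yaw":1.65},{"dx":-0.048,"dy":-0.030,"dz":0.0065,"yaw":1.65},{"dx":-0.049,"dy":-0.029,"dz":0.0065,"yaw":1.65},{"dx":-0.050,"dy":-0.027,"dz":0.0065,"yaw":1.65},{"dx":-0.0505,"dy":-0.026,"dz":0.0065,"yaw":1.65},{"dx":-0.051,"dy":-0.0245,"dz":0.0065,"yaw":1.65},{"dx":-0.052,"dy":-0.023,"dz":0.0065,"yaw":1.65},{"dx":0,"dy":0,"dz":0,"yaw":0}]' 0
python3 - <<'E'
from plan import *
plan(.4838,.2313,.13,-.5917,1)
s=bot.read_state(); im=bot.read_camera('wrist'); cv2.imwrite('pics/wrist2.png',im[:,:,::-1])
print(proj('wrist',[[.4838,.2313,.057]],s), bot.spot_point('wrist','post_top')[:2])
E
```

```text
time: 3.62
tool_pos: [0.4899, 0.2214, 0.13]
eef_rot: [0.921, 2.999, 0.009]
wrist_force: [0.5, 0.4, -0.0]
width: 0.0952
pos [0.4899 0.2214 0.13  ] tilt [ 0.0053  0.0041 -1.    ] yaw err deg 0.25 F [ 0.48  0.43 -0.05] M [ 0.038  0.001 -0.066] q6 -0.65 w 0.0952 t 3.62
[0.0106, 0.0048, 0.0] yaw -0.25
[[260.12194012 178.36241016]] [{'xy': [260.6, 179.1], 'score': 0.79}]
```

View pics/wrist2.png

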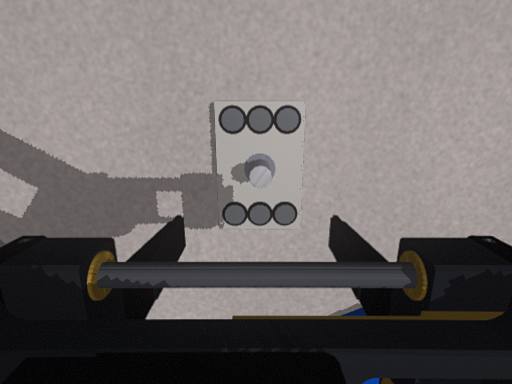

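```bash
python3 -m crank '[{"dx":0.0106,"dy":0.0048,"dz":0.025,"yaw":-0.25},{"dx":0,"dy":0,"dz":0.025,"yaw":0}]' 0
python3 - <<'E'
from plan import *
plan(.4838,.2313,.020,-.5917,3)
s=bot.read_state(); im=bot.read_camera('wrist'); cv2.imwrite('pics/wrist3.png',im[:,:,::-1])
print(proj('wrist',[[.4838,.2313,.057]],s), bot.spot_point('wrist','post_top')[:2])
E
```

```text
time: 3.98
tool_pos: [0.4838, 0.238, 0.083]
eef_rot: [0.902, 3.0, 0.018]
wrist_force: [-0.4, 0.2, 0.4]
width: 0.0951
pos [0.4838 0.238  0.083 ] tilt [ 0.0117  0.0085 -0.9999] yaw err deg -0.44 F [-0.41  0.19  0.42] M [0.007 0.014 0.   ] q6 -0.63 w 0.0951 t 3.98
[-0.0011, -0.0021, 0.021] yaw 0.15
[-0.0011, -0.0021, 0.021] yaw 0.15
[-0.0011, -0.0021, 0.021] yaw 0.15
[[248.85546811 207.05030238]] [{'xy': [249.4, 204.8], 'score': 0.89}]
```

View pics/wrist3.png

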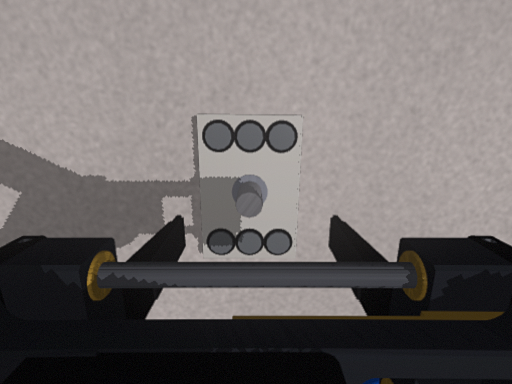

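```bash
python3 -m crank '[{"dx":-0.001,"dy":-0.003,"dz":0.010,"yaw":0.2},{"dx":-0.001,"dy":-0.002,"dz":0.010,"yaw":0.2},{"dx":0,"dy":0,"dz":0.010,"yaw":0},{"dx":0,"dy":0,"dz":0,"yaw":0}]' 0
python3 - <<'E'
from plan import *
plan(.4838,.2313,.020,-.5917,3)
E
```

```text
time: 4.58
tool_pos: [0.4812, 0.2336, 0.051]
eef_rot: [0.91, 3.0, 0.015]
wrist_force: [0.6, -0.4, 0.3]
width: 0.0946
pos [0.4812 0.2336 0.051 ] tilt [ 0.0088  0.0075 -0.9999] yaw err deg -0.17 F [ 0.61 -0.44  0.25] M [-0.038 -0.012  0.006] q6 -0.63 w 0.0946 t 4.58
[-0.0011, -0.0003, 0.0103] yaw 0.06
[-0.0011, -0.0003, 0.0103] yaw 0.06
[-0.0011, -0.0003, 0.0103] yaw 0.06
```

```bash
python3 -m crank '[{"dx":-0.0015,"dy":-0.0005,"dz":0.010,"yaw":0},{"dx":-0.001,"dy":0,"dz":0.010,"yaw":0},{"dx":-0.001,"dy":0,"dz":0.008,"yaw":0},{"dx":0,"dy":0,"dz":0,"yaw":0}]' 0
python3 - <<'E'
from plan import *
plan(.4838,.2313,.020,-.5917,1)
s=bot.read_state(); im=bot.read_camera('wrist'); cv2.imwrite('pics/wrist4.png',im[:,:,::-1])
E
```

```text
time: 5.08
tool_pos: [0.4847, 0.2312, 0.0213]
eef_rot: [0.91, 3.0, 0.016]
wrist_force: [0.1, 0.1, 0.3]
width: 0.0947
pos [0.4847 0.2312 0.0213] tilt [ 0.0093  0.0077 -0.9999] yaw err deg -0.14 F [0.12 0.13 0.33] M [-0.029 -0.019 -0.008] q6 -0.64 w 0.0947 t 5.08
[0.0008, -0.0004, 0.0013] yaw 0.14
```

View pics/wrist4.png

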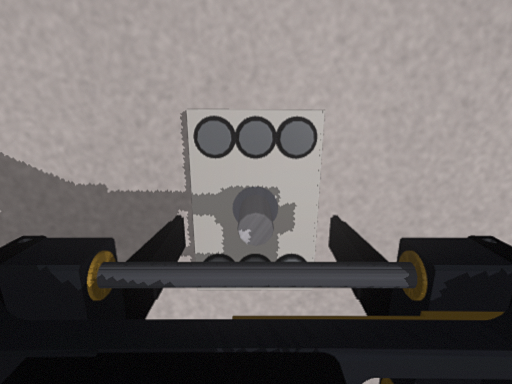

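```bash
python3 -m crank '[{"dx":0,"dy":0,"dz":0,"yaw":0},{"dx":0,"dy":0,"dz":0,"yaw":0},{"dx":0,"dy":0,"dz":0,"yaw":0},{"dx":0,"dy":0,"dz":0,"yaw":0},{"dx":0,"dy":0,"dz":0,"yaw":0}]' 1 35
python3 - <<'E'
from plan import *
plan(.4838,.2313,.020,-.5917,1)
E
```

```text
time: 5.75
tool_pos: [0.486, 0.2318, 0.0231]
eef_rot: [0.909, 2.997, 0.019]
wrist_force: [-0.5, -0.3, -0.3]
width: 0.0505
pos [0.486  0.2318 0.0231] tilt [ 0.0123  0.0088 -0.9999] yaw err deg -0.15 F [-0.48 -0.28 -0.34] M [-0.029 -0.     0.004] q6 -0.64 w 0.0505 t 5.75
[0.0016, -0.0016, 0.0031] yaw 0.15
```

```bash
python3 -m crank '[{"dx":0,"dy":-0.0003,"dz":0.001,"yaw":0},{"dx":0,"dy":-0.0003,"dz":0.001,"yaw":0},{"dx":0,"dy":0,"dz":0.001,"yaw":0},{"dx":0,"dy":0,"dz":0.001,"yaw":0}]' 1 35
python3 - <<'E'
from plan import *
plan(.4838,.2313,.020,-.5917,1)
E
```

```text
time: 6.25
tool_pos: [0.4854, 0.2309, 0.0202]
eef_rot: [0.909, 2.999, 0.016]
wrist_force: [-3.4, -1.6, 9.2]
width: 0.0218
pos [0.4854 0.2309 0.0202] tilt [ 0.0108  0.0076 -0.9999] yaw err deg -0.17 F [-3.42 -1.56  9.19] M [-0.273  0.822  0.004] q6 -0.64 w 0.0218 t 6.25
[0.0016, -0.0005, 0.0002] yaw 0.17
```

```bash
python3 -m crank '[{"dx":0,"dy":0,"dz":-0.004,"yaw":0},{"dx":0,"dy":0,"dz":-0.008,"yaw":0},{"dx":0,"dy":0,"dz":-0.012,"yaw":0},{"dx":0,"dy":0,"dz":-0.012,"yaw":0},{"dx":0,"dy":0,"dz":-0.012,"yaw":0},{"dx":0,"dy":0,"dz":-0.012,"yaw":0},{"dx":0,"dy":0,"dz":0,"yaw":0}]' 1 35
python3 - <<'E'
from plan import *
plan(.506,-.19,.10,.105,10)
im=bot.read_camera('side'); cv2.imwrite('pics/side5.png',im[:,:,::-1])
im=bot.read_camera('wrist'); cv2.imwrite('pics/wrist5.png',im[:,:,::-1])
E
```

```text
time: 7.12
tool_pos: [0.4815, 0.2293, 0.0801]
eef_rot: [0.911, 3.004, 0.01]
wrist_force: [-0.1, 0.0, -7.8]
width: 0.0222
pos [0.4815 0.2293 0.0801] tilt [ 0.0043  0.0055 -1.    ] yaw err deg 39.76 F [-0.06  0.03 -7.75] M [ 0.011 -0.05  -0.027] q6 -0.64 w 0.0222 t 7.12
[-0.0253, -0.0335, -0.0022] yaw -3.98
[-0.0229, -0.0352, -0.0022] yaw -3.98
[-0.0205, -0.0367, -0.0022] yaw -3.98
[-0.0179, -0.038, -0.0022] yaw -3.98
[-0.0152, -0.0391, -0.0023] yaw -3.98
[-0.0124, -0.0401, -0.0023] yaw -3.98
[-0.0096, -0.0409, -0.0023] yaw -3.98
[-0.0068, -0.0414, -0.0023] yaw -3.98
[-0.0039, -0.0418, -0.0023] yaw -3.98
[-0.001, -0.042, -0.0023] yaw -3.98
```

View pics/side5.png

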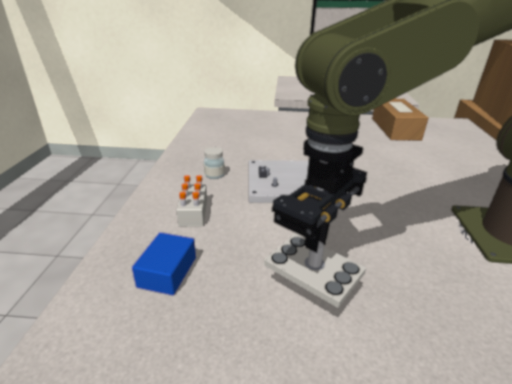

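View pics/wrist5.png

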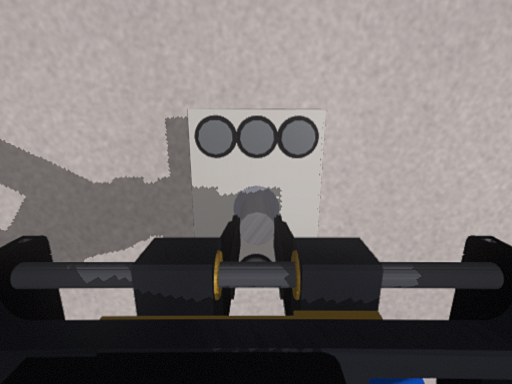

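Run:
```python
from plan import *
plan(.4835,-.217,.098,.105,12)
```

```text
pos [0.4804 0.2289 0.0785] tilt [ 0.0016  0.0044 -1.    ] yaw err deg 39.76 F [ 0.39  0.36 -7.5 ] M [-0.002 -0.024  0.007] q6 -0.64 w 0.0222 t 7.22
[-0.0209, -0.0307, -0.0018] yaw -3.31
[-0.019, -0.0319, -0.0018] yaw -3.31
[-0.0172, -0.0329, -0.0018] yaw -3.31
[-0.0152, -0.0339, -0.0018] yaw -3.31
[-0.0132, -0.0347, -0.0018] yaw -3.31
[-0.0112, -0.0354, -0.0018] yaw -3.31
[-0.0092, -0.036, -0.0018] yaw -3.31
[-0.0071, -0.0365, -0.0018] yaw -3.31
[-0.0049, -0.0368, -0.0018] yaw -3.31
[-0.0028, -0.037, -0.0018] yaw -3.31
[-0.0007, -0.0371, -0.0018] yaw -3.31
[0.0015, -0.0371, -0.0018] yaw -3.31
```

```bash
python3 -m crank '[{"dx":-0.010,"dy":-0.015,"dz":-0.004,"yaw":-3},{"dx":-0.019,"dy":-0.032,"dz":-0.003,"yaw":-3.3},{"dx":-0.018,"dy":-0.033,"dz":-0.003,"yaw":-3.3},{"dx":-0.016,"dy":-0.034,"dz":-0.003,"yaw":-3.3},{"dx":-0.014,"dy":-0.035,"dz":-0.003,"yaw":-3.3},{"dx":-0.012,"dy":-0.035,"dz":-0.003,"yaw":-3.3},{"dx":-0.010,"dy":-0.036,"dz":-0.003,"yaw":-3.3},{"dx":-0.008,"dy":-0.036,"dz":-0.003,"yaw":-3.3},{"dx":-0.006,"dy":-0.036,"dz":-0.003,"yaw":-3.3},{"dx":-0.004,"dy":-0.032,"dz":-0.003,"yaw":-3.3},{"dx":-0.002,"dy":-0.025,"dz":-0.003,"yaw":-3.3},{"dx":0,"dy":-0.015,"dz":-0.003,"yaw":-2}]' 1 35
python3 - <<'E'
from plan import *
plan(.4835,-.217,.098,.105,4)
im=bot.read_camera('side'); cv2.imwrite('pics/side6.png',im[:,:,::-1])
im=bot.read_camera('wrist'); cv2.imwrite('pics/wrist6.png',im[:,:,::-1])
E
```

```text
time: 8.72
tool_pos: [0.4878, -0.1696, 0.1051]
eef_rot: [0.155, -3.125, -0.012]
wrist_force: [0.2, 0.5, -7.9]
width: 0.0218
pos [ 0.4878 -0.1696  0.1051] tilt [-0.0132  0.0068 -0.9999] yaw err deg 0.33 F [ 0.16  0.45 -7.95] M [ 0.061 -0.088  0.02 ] q6 -2.11 w 0.0218 t 8.72
[0.0022, -0.0117, 0.0017] yaw -0.08
[0.0023, -0.0117, 0.0017] yaw -0.08
[0.0023, -0.0117, 0.0017] yaw -0.08
[0.0023, -0.0117, 0.0017] yaw -0.08
```

View pics/side6.png

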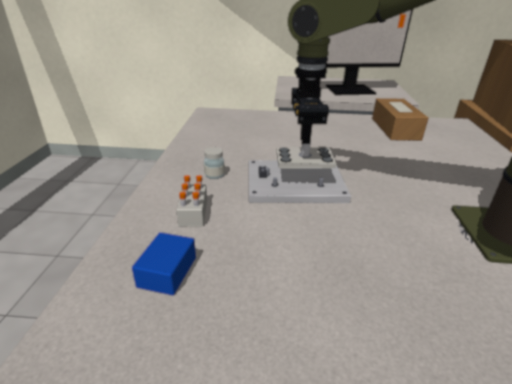

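View pics/wrist6.png

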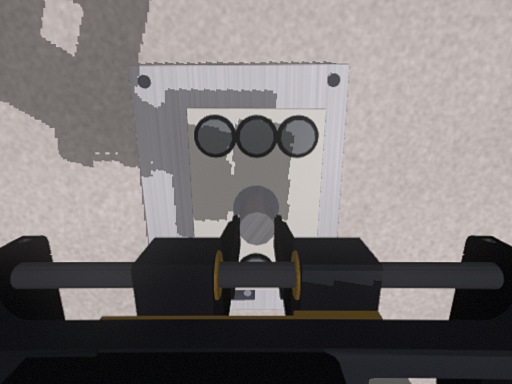

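```bash
python3 -m crank '[{"dx":0.002,"dy":-0.010,"dz":0.001,"yaw":-0.2},{"dx":0.002,"dy":-0.011,"dz":0.003,"yaw":-0.1},{"dx":0.002,"dy":-0.010,"dz":0.006,"yaw":0},{"dx":0.002,"dy":-0.007,"dz":0.009,"yaw":0},{"dx":0.001,"dy":-0.003,"dz":0.010,"yaw":0},{"dx":0,"dy":0,"dz":0.008,"yaw":0},{"dx":0,"dy":0,"dz":0.003,"yaw":0}]' 1 35
python3 - <<'E'
from plan import *
plan(.4835,-.217,.046,.105,4)
E
```

```text
time: 9.7
tool_pos: [0.4809, -0.2117, 0.06]
eef_rot: [0.161, -3.122, -0.015]
wrist_force: [0.0, 0.1, -8.1]
width: 0.0219
pos [ 0.4809 -0.2117  0.06  ] tilt [-0.0162  0.009  -0.9998] yaw err deg 0.13 F [ 0.05  0.1  -8.11] M [ 0.037 -0.057 -0.017] q6 -2.19 w 0.0219 t 9.7
[-0.0006, -0.0014, 0.0035] yaw -0.03
[-0.0006, -0.0014, 0.0035] yaw -0.03
[-0.0006, -0.0014, 0.0035] yaw -0.03
[-0.0006, -0.0014, 0.0035] yaw -0.03
```

```bash
python3 -m crank '[{"dx":0,"dy":0,"dz":0.004,"yaw":0},{"dx":0,"dy":0,"dz":0.004,"yaw":0},{"dx":0,"dy":0,"dz":0.003,"yaw":0}]' 1 35
python3 - <<'E'
from plan import *
plan(.4835,-.217,.044,.105,1)
E
```

```text
time: 10.07
tool_pos: [0.4812, -0.2112, 0.0487]
eef_rot: [0.162, -3.123, -0.015]
wrist_force: [-0.2, -0.4, -7.3]
width: 0.0221
pos [ 0.4812 -0.2112  0.0487] tilt [-0.0153  0.0087 -0.9998] yaw err deg 0.08 F [-0.18 -0.4  -7.29] M [ 0.025 -0.023 -0.005] q6 -2.19 w 0.0221 t 10.07
[-0.0017, -0.0061, 0.0046] yaw -0.08
```

```bash
python3 -m crank '[{"dx":0,"dy":0,"dz":0.002,"yaw":0},{"dx":0,"dy":0,"dz":0.0015,"yaw":0}]' 1 35;python3 -m crank '[{"dx":0,"dy":0,"dz":0.001,"yaw":0}]' 1 35
python3 - <<'E'
from plan import *
plan(.4835,-.217,.044,.105,1)
E
```

```text
time: 10.32
tool_pos: [0.4813, -0.2111, 0.0451]
eef_rot: [0.162, -3.123, -0.015]
wrist_force: [0.3, 0.0, -7.4]
width: 0.022
time: 10.45
tool_pos: [0.4815, -0.2113, 0.0443]
eef_rot: [0.162, -3.123, -0.014]
wrist_force: [-0.3, 0.2, -1.5]
width: 0.0221
pos [ 0.4815 -0.2113  0.0443] tilt [-0.0147  0.0083 -0.9999] yaw err deg 0.07 F [-0.29  0.17 -1.55] M [ 0.139  0.048 -0.027] q6 -2.19 w 0.0221 t 10.45
[-0.0014, -0.0059, 0.0002] yaw -0.07
```

```bash
python3 -m crank '[{"dx":0,"dy":0,"dz":0.0005,"yaw":0},{"dx":0,"dy":0,"dz":0,"yaw":0}]' 1 3
python3 - <<'E'
from plan import *
plan(.4835,-.217,.044,.105,1)
im=bot.read_camera('wrist'); cv2.imwrite('pics/wrist7.png',im[:,:,::-1])
im=bot.read_camera('side'); cv2.imwrite('pics/side7.png',im[:,:,::-1])
E
```

```text
time: 10.7
tool_pos: [0.4823, -0.2117, 0.045]
eef_rot: [0.162, -3.125, -0.013]
wrist_force: [-2.0, -0.2, -5.0]
width: 0.0235
pos [ 0.4823 -0.2117  0.045 ] tilt [-0.0131  0.0074 -0.9999] yaw err deg 0.07 F [-2.04 -0.19 -4.96] M [ 0.107  0.087 -0.015] q6 -2.19 w 0.0235 t 10.7
[-0.0007, -0.0054, 0.001] yaw -0.07
```

View pics/wrist7.png

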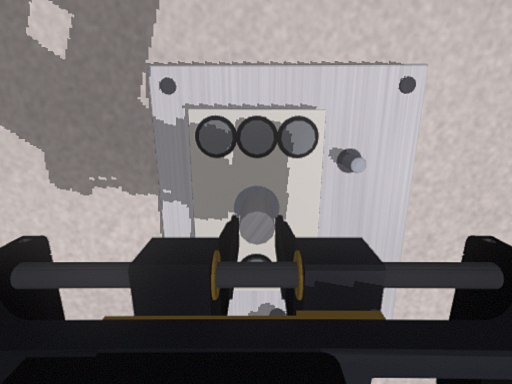

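View pics/side7.png

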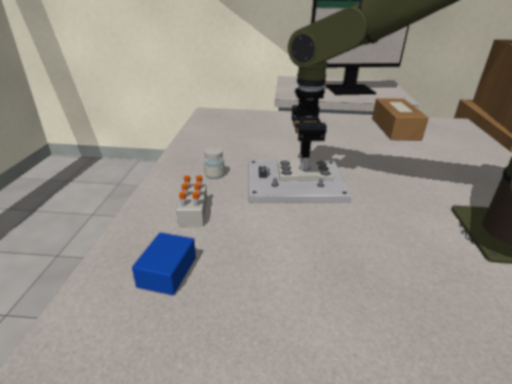

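```bash
python3 -m crank '[{"dx":0,"dy":0,"dz":0.0005,"yaw":0},{"dx":0,"dy":0,"dz":0.0005,"yaw":0}]' 0.65 10
python3 - <<'E'
from plan import *
plan(.4835,-.217,.044,.105,1)
E
python3 -m crank '[{"dx":0,"dy":0,"dz":0.0005,"yaw":0},{"dx":0,"dy":0,"dz":0.0005,"yaw":0},{"dx":0,"dy":0,"dz":0.0005,"yaw":0}]' 1 10
python3 - <<'E'
from plan import *
plan(.4835,-.217,.044,.105,1)
E
```

```text
time: 11.05
tool_pos: [0.4843, -0.213, 0.0464]
eef_rot: [0.163, -3.129, -0.008]
wrist_force: [-0.3, 0.0, 0.1]
width: 0.0325
pos [ 0.4843 -0.213   0.0464] tilt [-0.0086  0.0048 -1.    ] yaw err deg 0.07 F [-0.28  0.02  0.06] M [ 0.051  0.021 -0.038] q6 -2.19 w 0.0325 t 11.05
[0.0012, -0.0039, 0.0024] yaw -0.07
time: 11.42
tool_pos: [0.4852, -0.2132, 0.0466]
eef_rot: [0.163, -3.13, -0.007]
wrist_force: [-1.4, 0.6, 2.9]
width: 0.0228
pos [ 0.4852 -0.2132  0.0466] tilt [-0.0071  0.0042 -1.    ] yaw err deg 0.06 F [-1.39  0.64  2.87] M [ 0.223  0.365 -0.036] q6 -2.19 w 0.0228 t 11.43
[0.0021, -0.0036, 0.0026] yaw -0.06
```

```bash
python3 -m crank '[{"dx":-0.0015,"dy":0.002,"dz":0,"yaw":0},{"dx":-0.0025,"dy":0.0025,"dz":0,"yaw":0},{"dx":-0.0025,"dy":0.0025,"dz":0.0002,"yaw":0},{"dx":-0.0025,"dy":0.0025,"dz":0.0002,"yaw":0}]' 1 10
python3 - <<'E'
from plan import *
plan(.5057,-.1898,.044,.105,1)
E
```

```text
time: 11.92
tool_pos: [0.4939, -0.2037, 0.0466]
eef_rot: [0.163, -3.131, -0.003]
wrist_force: [-1.8, -0.9, 2.5]
width: 0.0228
pos [ 0.4939 -0.2037  0.0466] tilt [-0.0065  0.0014 -1.    ] yaw err deg 0.06 F [-1.82 -0.87  2.5 ] M [-0.237  0.247  0.048] q6 -2.16 w 0.0228 t 11.93
[-0.0132, 0.0126, 0.0026] yaw -0.06
```

```bash
python3 -m crank '[{"dx":-0.0025,"dy":0.0025,"dz":0,"yaw":0},{"dx":-0.0025,"dy":0.0025,"dz":0,"yaw":0},{"dx":-0.002,"dy":0.002,"dz":0,"yaw":0}]' 1 10
python3 - <<'E'
from plan import *
plan(.5057,-.1898,.044,.105,1)
s=bot.read_state()
for c in('wrist','side','top'):
  im=bot.read_camera(c); cv2.imwrite(f'pics/{c}8.png',im[:,:,::-1])
  if c=='side': cv2.imwrite('pics/side8z.png',cv2.resize(im[140:210,235:360,::-1],None,fx=6,fy=6,interpolation=cv2.INTER_CUBIC))
  if c=='wrist': cv2.imwrite('pics/wrist8z.png',cv2.resize(im[50:250,150:430,::-1],None,fx=2.8,fy=2.8,interpolation=cv2.INTER_CUBIC))
E
```

```text
time: 12.3
tool_pos: [0.5007, -0.1954, 0.0466]
eef_rot: [0.163, -3.131, -0.002]
wrist_force: [-2.0, -1.5, 1.7]
width: 0.0226
pos [ 0.5007 -0.1954  0.0466] tilt [-0.0063  0.0012 -1.    ] yaw err deg 0.05 F [-2.   -1.46  1.65] M [-0.196  0.255  0.014] q6 -2.14 w 0.0226 t 12.3
[-0.0056, 0.005, 0.0026] yaw -0.05
```

View pics/wrist8z.png

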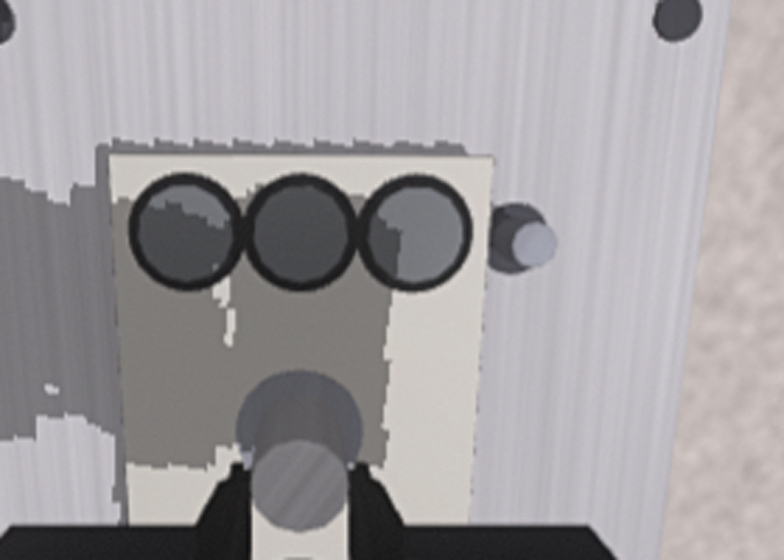

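View pics/side8z.png

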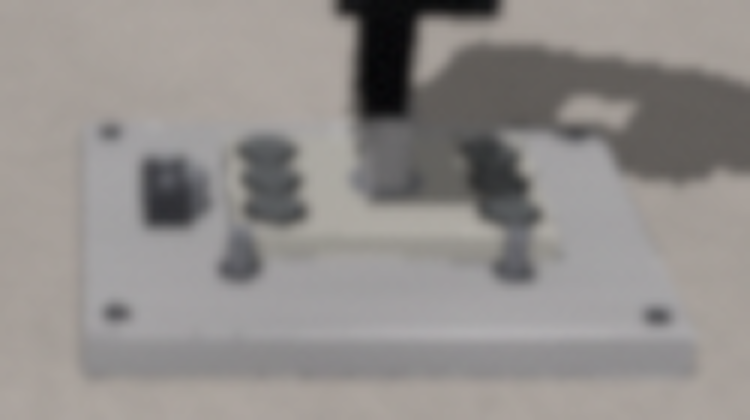

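View pics/top8.png

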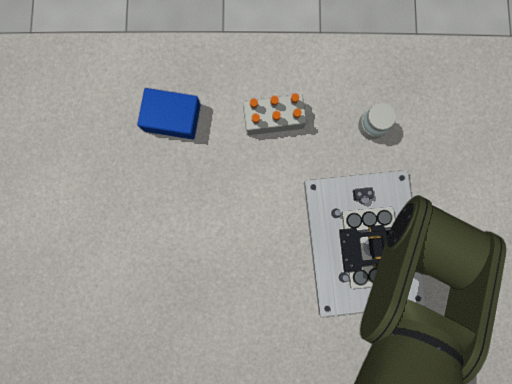

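```bash
python3 -m crank '[{"dx":0,"dy":0.0012,"dz":0,"yaw":0},{"dx":0,"dy":0.001,"dz":0,"yaw":0}]' 1 10 | tee /tmp/a; python3 -m crank '[{"dx":0,"dy":0.001,"dz":0,"yaw":0}]' ; python3 -m crank '[{"dx":0,"dy":0.0008,"dz":0,"yaw":0}]'
python3 - <<'E'
from plan import *
plan(.5057,-.1898,.044,.105,1)
E
```

```text
time: 12.7
tool_pos: [0.501, -0.1933, 0.0467]
eef_rot: [0.163, -3.133, -0.002]
wrist_force: [0.2, -1.7, 1.4]
width: 0.0224
time: 12.82
tool_pos: [0.5009, -0.1924, 0.0467]
eef_rot: [0.163, -3.133, -0.002]
wrist_force: [0.1, -1.0, 0.3]
width: 0.0227
time: 12.95
tool_pos: [0.5008, -0.1916, 0.0467]
eef_rot: [0.163, -3.133, -0.002]
wrist_force: [0.5, -1.0, 0.9]
width: 0.0226
pos [ 0.5008 -0.1916  0.0467] tilt [-4.5e-03  7.0e-04 -1.0e+00] yaw err deg 0.07 F [ 0.47 -0.97  0.91] M [-0.222  0.031  0.049] q6 -2.14 w 0.0226 t 12.95
[-0.0051, 0.0013, 0.0027] yaw -0.07
```

```bash
for i in 1; do python3 -m crank '[{"dx":0,"dy":0.0008,"dz":0,"yaw":0}]'; done; python3 -m crank '[{"dx":0,"dy":0.0008,"dz":0,"yaw":0}]'
python3 - <<'E'
from plan import *
plan(.5057,-.1898,.044,.105,1)
E
```

```text
time: 13.08
tool_pos: [0.5008, -0.191, 0.0467]
eef_rot: [0.163, -3.133, -0.001]
wrist_force: [0.4, -2.6, 0.5]
width: 0.0225
time: 13.2
tool_pos: [0.5008, -0.1907, 0.0468]
eef_rot: [0.164, -3.134, 0.002]
wrist_force: [0.4, -4.1, -0.8]
width: 0.0229
pos [ 0.5008 -0.1907  0.0468] tilt [-0.0037 -0.0012 -1.    ] yaw err deg 0.04 F [ 0.42 -4.1  -0.82] M [-0.824 -0.148  0.036] q6 -2.14 w 0.0229 t 13.2
[-0.0049, 0.0004, 0.0027] yaw -0.04
```

```bash
python3 -m crank '[{"dx":-0.001,"dy":0.0002,"dz":0,"yaw":0},{"dx":-0.001,"dy":0.0002,"dz":0,"yaw":0}]';python3 -m crank '[{"dx":-0.001,"dy":0.0002,"dz":0.0,"yaw":0}]'
python3 - <<'E'
from plan import *
plan(.5057,-.1898,.044,.105,1)
E
```

```text
time: 13.45
tool_pos: [0.5018, -0.1907, 0.0467]
eef_rot: [0.164, -3.131, 0.003]
wrist_force: [-2.6, -2.9, 1.4]
width: 0.0226
time: 13.58
tool_pos: [0.5026, -0.1906, 0.0466]
eef_rot: [0.164, -3.13, 0.003]
wrist_force: [-2.9, -4.0, 1.5]
width: 0.0226
pos [ 0.5026 -0.1906  0.0466] tilt [-0.0068 -0.0024 -1.    ] yaw err deg 0.02 F [-2.9  -4.    1.47] M [-0.631  0.392  0.023] q6 -2.13 w 0.0226 t 13.57
[-0.0032, 0.0004, 0.0026] yaw -0.02
```

```bash
python3 -m crank '[{"dx":-0.0009,"dy":0,"dz":0.0,"yaw":0}]';python3 -m crank '[{"dx":-0.0008,"dy":0,"dz":0.0,"yaw":0}]'; python3 -m crank '[{"dx":-0.0008,"dy":0,"dz":0.0,"yaw":0}]'
python3 - <<'E'
from plan import *
plan(.5057,-.1898,.044,.105,1)
E
```

```text
time: 13.7
tool_pos: [0.5035, -0.1905, 0.0467]
eef_rot: [0.164, -3.13, 0.003]
wrist_force: [-1.8, -3.4, 2.1]
width: 0.0226
time: 13.82
tool_pos: [0.5043, -0.1904, 0.0467]
eef_rot: [0.164, -3.13, 0.003]
wrist_force: [-2.1, -3.5, 2.1]
width: 0.0226
time: 13.95
tool_pos: [0.5051, -0.1903, 0.0466]
eef_rot: [0.164, -3.13, 0.003]
wrist_force: [-2.8, -3.1, 1.0]
width: 0.0226
pos [ 0.5051 -0.1903  0.0466] tilt [-0.0073 -0.0024 -1.    ] yaw err deg 0.02 F [-2.84 -3.15  0.98] M [-0.61   0.376  0.064] q6 -2.13 w 0.0226 t 13.95
[-0.0006, 0.0004, 0.0026] yaw -0.02
```

```bash
python3 -m crank '[{"dx":-0.0008,"dy":0,"dz":0.0,"yaw":0}]';python3 -m crank '[{"dx":-0.0007,"dy":0,"dz":0.0,"yaw":0}]'
python3 - <<'E'
from plan import *
plan(.5057,-.1898,.044,.105,1)
im=bot.read_camera('side'); cv2.imwrite('pics/side9z.png',cv2.resize(im[140:210,235:360,::-1],None,fx=6,fy=6,interpolation=cv2.INTER_CUBIC))
E
```

```text
time: 14.08
tool_pos: [0.506, -0.1902, 0.0466]
eef_rot: [0.164, -3.13, 0.003]
wrist_force: [-1.7, -3.7, 1.2]
width: 0.0224
time: 14.2
tool_pos: [0.5067, -0.1901, 0.0467]
eef_rot: [0.164, -3.13, 0.003]
wrist_force: [-1.4, -3.4, 2.2]
width: 0.0225
pos [ 0.5067 -0.1901  0.0467] tilt [-0.0073 -0.0024 -1.    ] yaw err deg 0.02 F [-1.38 -3.39  2.22] M [-0.607  0.349  0.036] q6 -2.13 w 0.0225 t 14.2
[0.001, 0.0005, 0.0027] yaw -0.02
```

View pics/side9z.png

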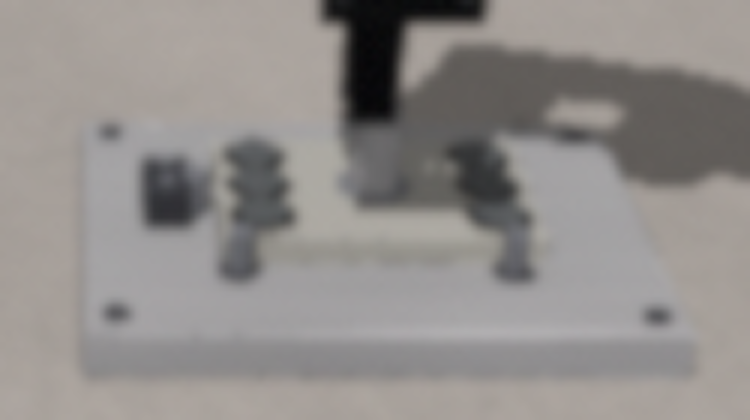

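```bash
python3 -m crank '[{"dx":-0.0007,"dy":0,"dz":0.0,"yaw":0}]';python3 -m crank '[{"dx":-0.0006,"dy":0,"dz":0.0,"yaw":0}]'
python3 - <<'E'
from plan import *
plan(.5057,-.1898,.044,.105,1)
E
```

```text
time: 14.38
tool_pos: [0.5076, -0.19, 0.0467]
eef_rot: [0.164, -3.13, 0.003]
wrist_force: [-2.1, -4.1, 1.9]
width: 0.0227
time: 14.5
tool_pos: [0.5082, -0.19, 0.0466]
eef_rot: [0.164, -3.13, 0.003]
wrist_force: [-2.7, -4.2, 1.7]
width: 0.0224
pos [ 0.5082 -0.19    0.0466] tilt [-0.0073 -0.0024 -1.    ] yaw err deg 0.02 F [-2.74 -4.19  1.7 ] M [-0.607  0.357  0.027] q6 -2.13 w 0.0224 t 14.5
[0.0024, 0.0004, 0.0027] yaw -0.02
```

```bash
python3 -m crank '[{"dx":-0.0006,"dy":0,"dz":0.0,"yaw":0}]';python3 -m crank '[{"dx":-0.0006,"dy":0,"dz":0.0,"yaw":0}]'
python3 - <<'E'
from plan import *
plan(.5057,-.1898,.044,.105,1)
E
```

```text
time: 14.62
tool_pos: [0.5088, -0.1899, 0.0466]
eef_rot: [0.164, -3.13, 0.003]
wrist_force: [-3.0, -4.1, 1.7]
width: 0.0222
time: 14.75
tool_pos: [0.5094, -0.1898, 0.0467]
eef_rot: [0.164, -3.13, 0.003]
wrist_force: [-1.6, -4.0, 1.6]
width: 0.0226
pos [ 0.5094 -0.1898  0.0467] tilt [-0.0072 -0.0024 -1.    ] yaw err deg 0.02 F [-1.6  -3.99  1.57] M [-0.64   0.402  0.077] q6 -2.13 w 0.0226 t 14.75
[0.0037, 0.0004, 0.0027] yaw -0.02
```

Run:
```python
from plan import *
im=bot.read_camera('side'); cv2.imwrite('pics/side10z.png',cv2.resize(im[140:210,235:360,::-1],None,fx=6,fy=6,interpolation=cv2.INTER_CUBIC))
im=bot.read_camera('wrist');cv2.imwrite('pics/wrist10z.png',cv2.resize(im[50:250,150:430,::-1],None,fx=2.8,fy=2.8,interpolation=cv2.INTER_CUBIC))
im=bot.read_camera('top');cv2.imwrite('pics/top10z.png',cv2.resize(im[165:265,290:440,::-1],None,fx=5,fy=5,interpolation=cv2.INTER_CUBIC))
```

```text
(no output)
```

View pics/side10z.png

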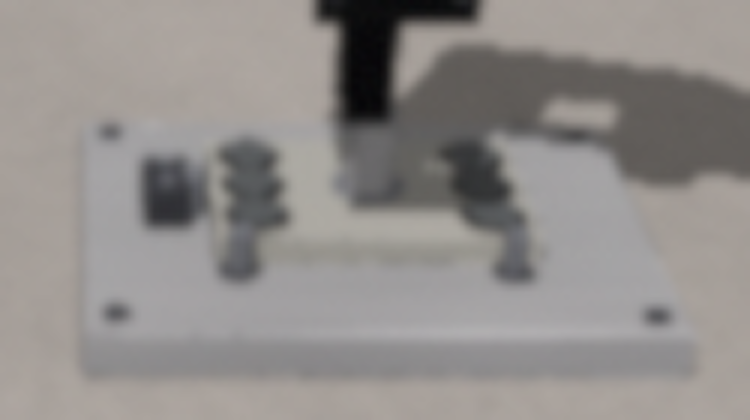

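View pics/wrist10z.png

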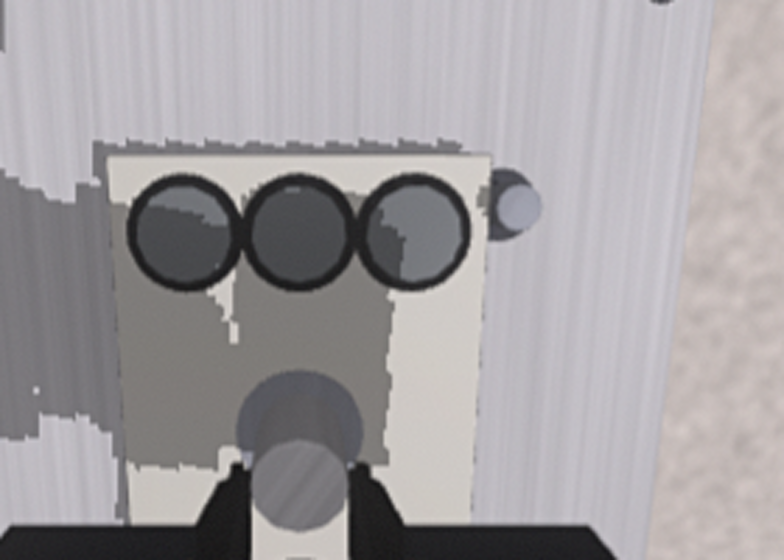

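View pics/top10z.png

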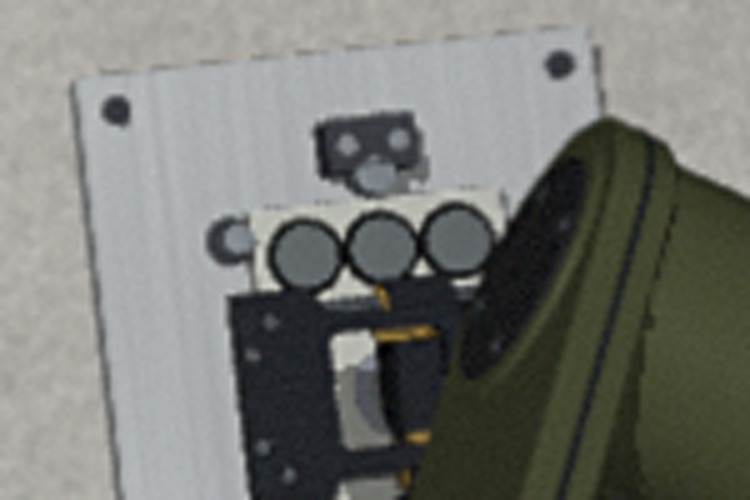

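```bash
python3 -m crank '[{"dx":-0.0006,"dy":0,"dz":0.0,"yaw":0}]';python3 -m crank '[{"dx":-0.0006,"dy":0,"dz":0.0,"yaw":0}]'
python3 - <<'E'
from plan import *
plan(.5057,-.1898,.044,.105,1)
E
```

```text
time: 15.02
tool_pos: [0.5101, -0.1898, 0.0467]
eef_rot: [0.164, -3.13, 0.003]
wrist_force: [-1.2, -3.5, 2.0]
width: 0.0225
time: 15.15
tool_pos: [0.5107, -0.1897, 0.0466]
eef_rot: [0.164, -3.13, 0.003]
wrist_force: [-1.5, -2.9, 1.3]
width: 0.0225
pos [ 0.5107 -0.1897  0.0466] tilt [-0.0072 -0.0023 -1.    ] yaw err deg 0.02 F [-1.49 -2.91  1.3 ] M [-0.624  0.351  0.029] q6 -2.12 w 0.0225 t 15.15
[0.0049, 0.0004, 0.0027] yaw -0.02
```

```bash
python3 -m crank '[{"dx":-0.0006,"dy":0,"dz":0.0,"yaw":0}]';python3 -m crank '[{"dx":-0.0006,"dy":0,"dz":0.0,"yaw":0}]'
python3 - <<'E'
from plan import *
plan(.5057,-.1898,.044,.105,1)
im=bot.read_camera('top');cv2.imwrite('pics/top11z.png',cv2.resize(im[165:265,290:440,::-1],None,fx=5,fy=5,interpolation=cv2.INTER_CUBIC))
E
```

```text
time: 15.28
tool_pos: [0.5109, -0.1897, 0.0466]
eef_rot: [0.164, -3.129, 0.003]
wrist_force: [-3.9, -4.6, 2.7]
width: 0.0225
time: 15.4
tool_pos: [0.5109, -0.1897, 0.0466]
eef_rot: [0.164, -3.127, 0.003]
wrist_force: [-4.0, -4.2, 2.9]
width: 0.0225
pos [ 0.5109 -0.1897  0.0466] tilt [-0.0099 -0.0024 -0.9999] yaw err deg 0.0 F [-4.   -4.15  2.94] M [-0.639  0.879  0.046] q6 -2.12 w 0.0225 t 15.4
[0.0052, 0.0004, 0.0026] yaw -0.0
```

View pics/top11z.png

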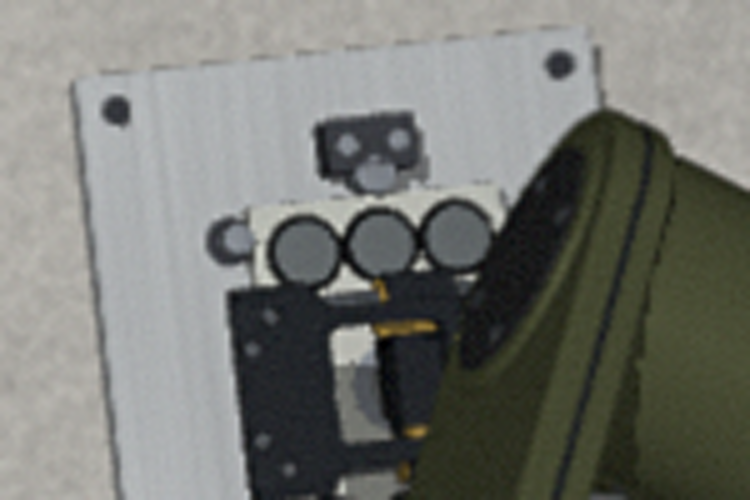

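```bash
cat > f.py <<'E'
from h import *
s=bot.read_state(); M=rz(.105).T
print('Fdock',np.round(M@s['wrist_force'],2),'Mdock',np.round(M@s['wrist_torque'],3),'pos',np.round(s['tool_pos'],4),'zax',np.round(R.from_rotvec(s['eef_rot']).as_matrix()[:2,2],4),'t',round(s['time'],2))
E
python3 f.py; python3 -m crank '[{"dx":-0.0006,"dy":0.0005,"dz":0.0,"yaw":0}]' >/dev/null; python3 f.py
```

```text
Fdock [-4.75 -3.47  2.56] Mdock [-0.596  0.838  0.045] pos [ 0.5109 -0.1897  0.0466] zax [-0.0099 -0.0024] t 15.45
Fdock [-5.52 -5.18  3.01] Mdock [-0.979  0.891  0.109] pos [ 0.5109 -0.1897  0.0466] zax [-0.0114 -0.0035] t 15.57
```

```bash
python3 -m crank '[{"dx":-0.0005,"dy":0.0009,"dz":0.0,"yaw":0}]' >/dev/null; python3 f.py
```

```text
Fdock [-4.25 -6.28  2.53] Mdock [-1.148  0.791  0.046] pos [ 0.5108 -0.1896  0.0466] zax [-0.0126 -0.0054] t 15.7
```

```bash
python3 -m crank '[{"dx":-0.0006,"dy":0.0014,"dz":0.0,"yaw":0}]' >/dev/null; python3 f.py
```

```text
Fdock [-4.16 -8.19  2.39] Mdock [-1.459  0.922  0.056] pos [ 0.5108 -0.1896  0.0467] zax [-0.0136 -0.0084] t 15.82
```

```bash
python3 -m crank '[{"dx":-0.0008,"dy":0.0017,"dz":0.0,"yaw":0}]' >/dev/null; python3 f.py;python3 -m crank '[{"dx":-0.0009,"dy":0.0017,"dz":0.0,"yaw":0}]' >/dev/null; python3 f.py
```

```text
Fdock [-5.02 -8.94  1.42] Mdock [-1.503  1.037  0.072] pos [ 0.5109 -0.1895  0.0468] zax [-0.0149 -0.0119] t 15.95
Fdock [-5.54 -8.25  2.92] Mdock [-1.547  1.048  0.071] pos [ 0.5108 -0.1896  0.0468] zax [-0.0166 -0.0156] t 16.07
```

```bash
python3 -m crank '[{"dx":-0.0010,"dy":0.0017,"dz":0.0,"yaw":0}]' >/dev/null; python3 f.py
python3 - <<'E'
from h import *
M=rz(.105).T
for i in range(6):
    im=bot.read_camera('side'); s=bot.read_state()
    print('Fdock',np.round(M@s['wrist_force'],2),'Mz',np.round(s['wrist_torque'][2],3),'zax',np.round(R.from_rotvec(s['eef_rot']).as_matrix()[:2,2],4),'t',round(s['time'],2))
cv2.imwrite('pics/side12z.png',cv2.resize(im[140:210,235:360,::-1],None,fx=6,fy=6,interpolation=cv2.INTER_CUBIC))
E
```

```text
Fdock [-6.07 -8.53  1.87] Mdock [-1.589  1.055  0.091] pos [ 0.5108 -0.1897  0.0468] zax [-0.0185 -0.0192] t 16.2
Fdock [-5.72 -7.71  2.34] Mz 0.099 zax [-0.0186 -0.0193] t 16.25
Fdock [ -5.53 -10.1    2.03] Mz 0.011 zax [-0.0185 -0.0192] t 16.3
Fdock [-6.22 -9.27  2.67] Mz 0.027 zax [-0.0185 -0.0191] t 16.35
Fdock [-5.05 -8.69  1.53] Mz 0.029 zax [-0.0185 -0.0191] t 16.4
Fdock [-5.94 -9.33  2.18] Mz -0.004 zax [-0.0185 -0.019 ] t 16.45
Fdock [-5.71 -9.39  2.34] Mz 0.036 zax [-0.0185 -0.0191] t 16.5
```

View pics/side12z.png

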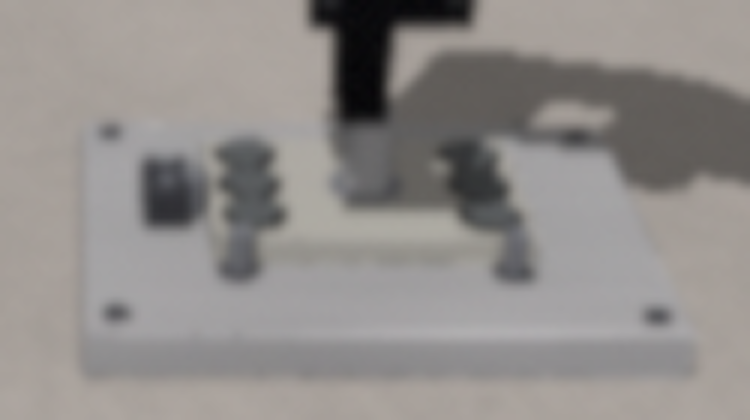

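```bash
python3 -m crank '[{"dx":0,"dy":-0.0003,"dz":0.0,"yaw":0}]' >/dev/null; python3 f.py;  python3 -m crank '[{"dx":0,"dy":0,"dz":0.0,"yaw":0},{"dx":0,"dy":0,"dz":0.0005,"yaw":0}]' 0.65 10; python3 f.py
python3 - <<'E'
from h import *
im=bot.read_camera('wrist');cv2.imwrite('pics/wrist13z.png',cv2.resize(im[50:250,150:430,::-1],None,fx=2.8,fy=2.8,interpolation=cv2.INTER_CUBIC))
E
```

```text
Fdock [-1.03 -1.12  0.59] Mdock [-0.114  0.116 -0.005] pos [ 0.5107 -0.1902  0.0466] zax [-0.0186 -0.019 ] t 16.62
time: 16.88
tool_pos: [0.5109, -0.1884, 0.0454]
eef_rot: [0.165, -3.118, 0.022]
wrist_force: [-0.8, -0.1, 0.3]
width: 0.0324
Fdock [-0.82  0.    0.28] Mdock [ 0.03  -0.073 -0.05 ] pos [ 0.5109 -0.1884  0.0454] zax [-0.0179 -0.0152] t 16.88
```

View pics/wrist13z.png

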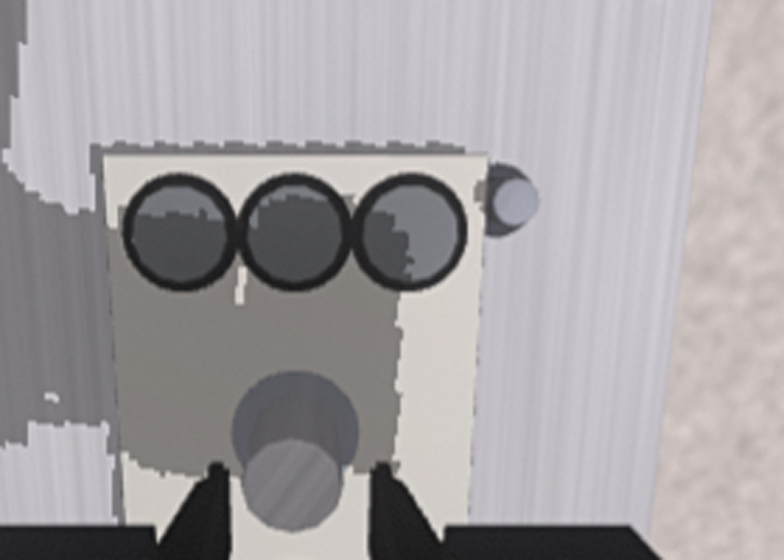

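```bash
python3 -m crank '[{"dx":0,"dy":-0.0012,"dz":0.0014,"yaw":0},{"dx":0,"dy":-0.0008,"dz":0.0014,"yaw":0}]' 0.65 10; python3 f.py; python3 -m crank '[{"dx":0,"dy":0,"dz":0.0004,"yaw":0},{"dx":0,"dy":0,"dz":0.0004,"yaw":0}]' 1 8; python3 f.py
```

```text
time: 17.18
tool_pos: [0.5112, -0.1897, 0.0422]
eef_rot: [0.166, -3.118, 0.021]
wrist_force: [0.1, 0.9, 0.4]
width: 0.0332
Fdock [0.19 0.84 0.38] Mdock [ 0.073 -0.033  0.027] pos [ 0.5112 -0.1897  0.0422] zax [-0.0179 -0.0143] t 17.18
time: 17.42
tool_pos: [0.5112, -0.1901, 0.0414]
eef_rot: [0.167, -3.118, 0.022]
wrist_force: [-0.9, -2.0, 1.4]
width: 0.0234
Fdock [-1.09 -1.94  1.44] Mdock [-0.375  0.313 -0.047] pos [ 0.5112 -0.1901  0.0414] zax [-0.018  -0.0152] t 17.43
```

```bash
python3 -m crank '[{"dx":-0.0008,"dy":0.0010,"dz":0.0,"yaw":0}]' >/dev/null; python3 f.py; python3 -m crank '[{"dx":-0.0010,"dy":0.0015,"dz":0.0,"yaw":0}]' >/dev/null; python3 f.py
```

```text
Fdock [-3.92 -5.38  0.33] Mdock [-0.903  0.758 -0.026] pos [ 0.5112 -0.1901  0.0414] zax [-0.0196 -0.0173] t 17.55
Fdock [-4.34 -6.39 -0.65] Mdock [-1.195  0.939  0.02 ] pos [ 0.5112 -0.1902  0.0414] zax [-0.0217 -0.0206] t 17.68
```

```bash
python3 -m crank '[{"dx":-0.0014,"dy":0.0022,"dz":0.0,"yaw":0}]' >/dev/null; python3 f.py
python3 - <<'E'
from h import *
M=rz(.105).T
for i in range(5):
    im=bot.read_camera('wrist'); s=bot.read_state()
    print('Fdock',np.round(M@s['wrist_force'],2),'Mz',np.round(s['wrist_torque'][2],3),'zax',np.round(R.from_rotvec(s['eef_rot']).as_matrix()[:2,2],4),'t',round(s['time'],2))
cv2.imwrite('pics/wrist14z.png',cv2.resize(im[50:250,150:430,::-1],None,fx=2.8,fy=2.8,interpolation=cv2.INTER_CUBIC))
E
```

```text
Fdock [-6.39 -9.84  1.14] Mdock [-1.54   1.169  0.044] pos [ 0.5111 -0.1902  0.0415] zax [-0.0244 -0.0252] t 17.8
Fdock [-5.74 -8.68  1.63] Mz 0.043 zax [-0.0245 -0.0255] t 17.85
Fdock [-5.26 -8.48  1.38] Mz 0.008 zax [-0.0244 -0.0252] t 17.9
Fdock [-6.27 -9.81  0.92] Mz 0.069 zax [-0.0244 -0.025 ] t 17.95
Fdock [-5.31 -7.7   1.82] Mz 0.078 zax [-0.0243 -0.025 ] t 18.0
Fdock [-5.19 -7.45  1.28] Mz 0.042 zax [-0.0243 -0.025 ] t 18.05
```

View pics/wrist14z.png

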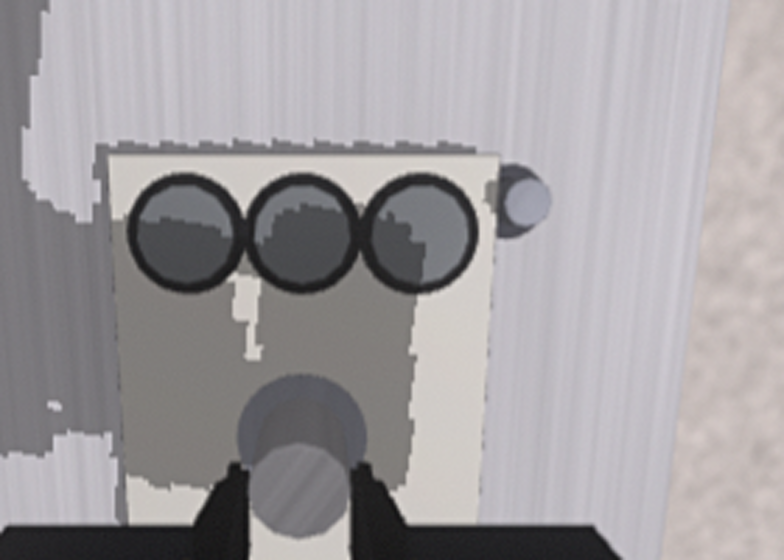

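```bash
python3 -m crank '[{"dx":0,"dy":-0.0003,"dz":0.0,"yaw":0}]' >/dev/null; python3 f.py;  python3 -m crank '[{"dx":0,"dy":-0.0005,"dz":0.0003,"yaw":0},{"dx":0,"dy":-0.0005,"dz":0.0003,"yaw":0}]' 0.65 10; python3 f.py
python3 - <<'E'
from h import *
im=bot.read_camera('wrist');cv2.imwrite('pics/wrist15z.png',cv2.resize(im[50:250,150:430,::-1],None,fx=2.8,fy=2.8,interpolation=cv2.INTER_CUBIC))
E
```

```text
Fdock [ 0.64  0.8  -1.47] Mdock [ 0.328 -0.148 -0.022] pos [ 0.5109 -0.1906  0.0414] zax [-0.0244 -0.0244] t 18.18
time: 18.42
tool_pos: [0.5113, -0.1909, 0.0407]
eef_rot: [0.167, -3.112, 0.034]
wrist_force: [0.2, -0.4, -0.3]
width: 0.0323
Fdock [ 0.13 -0.38 -0.33] Mdock [ 0.008 -0.018  0.019] pos [ 0.5113 -0.1909  0.0407] zax [-0.0239 -0.023 ] t 18.43
```

View pics/wrist15z.png

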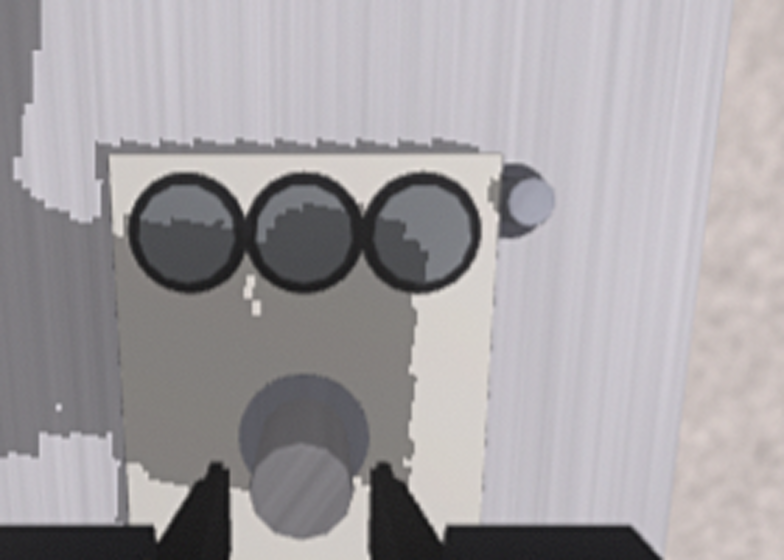

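```bash
python3 -m crank '[{"dx":0,"dy":0,"dz":0,"yaw":0},{"dx":0,"dy":0,"dz":0,"yaw":0}]' 1 8 >/dev/null; python3 f.py; python3 -m crank '[{"dx":-0.0014,"dy":0.0008,"dz":0.0,"yaw":0}]' >/dev/null; python3 f.py
```

```text
Fdock [-0.74 -0.36 -0.  ] Mdock [ 0.001  0.036 -0.016] pos [ 0.5114 -0.1906  0.0406] zax [-0.024  -0.0228] t 18.73
Fdock [-6.69 -4.36  2.1 ] Mdock [-0.732  1.274  0.024] pos [ 0.5115 -0.1904  0.0406] zax [-0.0271 -0.0245] t 18.85
```

```bash
python3 -m crank '[{"dx":-0.0012,"dy":0.0024,"dz":0.0,"yaw":0}]' >/dev/null; python3 f.py
python3 - <<'E'
from h import *
M=rz(.105).T
im=bot.read_camera('side'); s=bot.read_state()
print('Fdock',np.round(M@s['wrist_force'],2),'Mz',np.round(s['wrist_torque'][2],3),'zax',np.round(R.from_rotvec(s['eef_rot']).as_matrix()[:2,2],4),'t',round(s['time'],2))
E
```

```text
Fdock [ -5.93 -10.26   2.78] Mdock [-1.749  1.105  0.029] pos [ 0.5114 -0.1903  0.0407] zax [-0.0297 -0.0297] t 18.98
Fdock [-5.42 -7.75  0.63] Mz 0.012 zax [-0.0298 -0.0298] t 19.02
```

```bash
python3 -m crank '[{"dx":-0.0015,"dy":0.0027,"dz":0.0,"yaw":0}]' >/dev/null; python3 f.py
python3 - <<'E'
from h import *
M=rz(.105).T
for i in range(5):
    im=bot.read_camera('side'); s=bot.read_state()
    print('Fdock',np.round(M@s['wrist_force'],2),'Mdock',np.round(M@s['wrist_torque'],3),'zax',np.round(R.from_rotvec(s['eef_rot']).as_matrix()[:2,2],4),'t',round(s['time'],2))
cv2.imwrite('pics/side16z.png',cv2.resize(im[140:210,235:360,::-1],None,fx=6,fy=6,interpolation=cv2.INTER_CUBIC))
E
```

```text
Fdock [-6.9  -9.82  1.88] Mdock [-1.615  1.238  0.059] pos [ 0.5113 -0.1903  0.0408] zax [-0.0328 -0.0356] t 19.15
Fdock [-7.27 -8.87  0.83] Mdock [-1.626  1.208 -0.026] zax [-0.033  -0.0358] t 19.2
Fdock [-6.42 -8.31  1.32] Mdock [-1.612  1.229  0.023] zax [-0.0328 -0.0356] t 19.25
Fdock [-5.92 -9.23  0.41] Mdock [-1.543  1.148  0.021] zax [-0.0328 -0.0355] t 19.3
Fdock [-5.96 -9.44  0.73] Mdock [-1.519  1.157 -0.003] zax [-0.0328 -0.0353] t 19.35
Fdock [-6.36 -8.91  1.32] Mdock [-1.53   1.163 -0.019] zax [-0.0328 -0.0353] t 19.4
```

View pics/side16z.png

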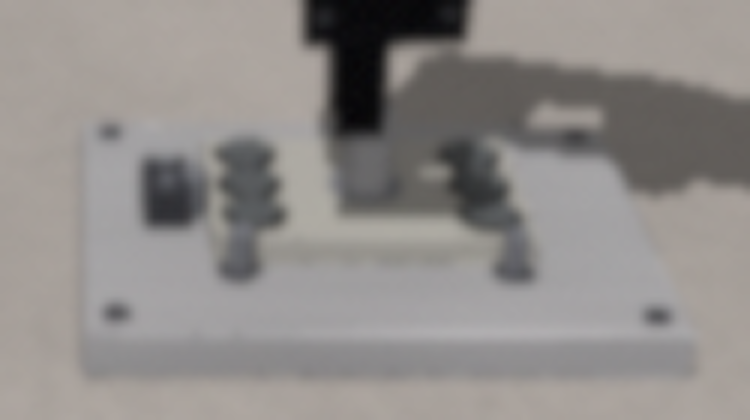

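```bash
python3 -m crank '[{"dx":0,"dy":0,"dz":0.0,"yaw":0}]' >/dev/null; python3 f.py;  python3 -m crank '[{"dx":0,"dy":-0.0005,"dz":0,"yaw":0},{"dx":0,"dy":-0.0005,"dz":0,"yaw":0},{"dx":0,"dy":0,"dz":0,"yaw":0},{"dx":0,"dy":0,"dz":0,"yaw":0},{"dx":0,"dy":0,"dz":0,"yaw":0}]' 0.3 10; python3 f.py
python3 - <<'E'
from h import *
im=bot.read_camera('wrist');cv2.imwrite('pics/wrist17z.png',cv2.resize(im[50:250,150:430,::-1],None,fx=2.8,fy=2.8,interpolation=cv2.INTER_CUBIC))
E
```

```text
Fdock [ 1.35  0.38 -1.09] Mdock [ 0.294 -0.2   -0.09 ] pos [ 0.5111 -0.1909  0.0406] zax [-0.0328 -0.0358] t 19.52
time: 20.15
tool_pos: [0.512, -0.191, 0.0409]
eef_rot: [0.171, -3.103, 0.051]
wrist_force: [0.1, -0.7, 0.2]
width: 0.0651
Fdock [ 0.07 -0.67  0.23] Mdock [ 0.039 -0.02   0.006] pos [ 0.512  -0.191   0.0409] zax [-0.0315 -0.0347] t 20.15
```

View pics/wrist17z.png

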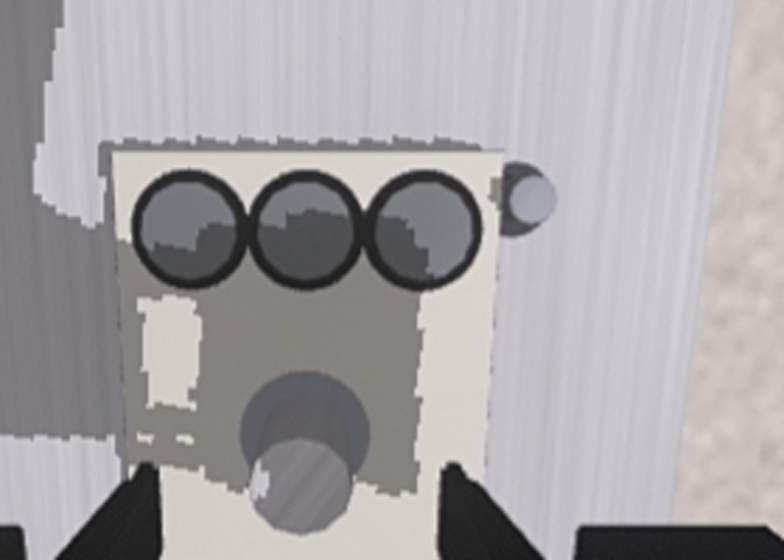

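```bash
python3 -m crank '[{"dx":0,"dy":0,"dz":-0.005,"yaw":0},{"dx":0,"dy":0,"dz":-0.010,"yaw":0},{"dx":0,"dy":0,"dz":-0.015,"yaw":0},{"dx":0,"dy":0,"dz":-0.02,"yaw":0},{"dx":0,"dy":0,"dz":-0.025,"yaw":0},{"dx":0,"dy":0,"dz":-0.025,"yaw":0},{"dx":0.03,"dy":0,"dz":-0.02,"yaw":0},{"dx":0.04,"dy":0,"dz":-0.01,"yaw":0},{"dx":0.04,"dy":0,"dz":0,"yaw":0},{"dx":0.03,"dy":0,"dz":0,"yaw":0}]' 0.3 10
python3 - <<'E'
from h import *
s=bot.read_state()
for c in('wrist','side','top'):
  im=bot.read_camera(c); cv2.imwrite(f'pics/{c}18.png',im[:,:,::-1])
cv2.imwrite('pics/top18z.png',cv2.resize(im[165:325,290:440,::-1],None,fx=3.7,fy=3.7,interpolation=cv2.INTER_CUBIC))
E
```

```text
time: 21.45
tool_pos: [0.3773, -0.2029, 0.191]
eef_rot: [0.176, -3.113, 0.062]
wrist_force: [0.3, 0.2, 0.3]
width: 0.0666
```

View pics/top18z.png

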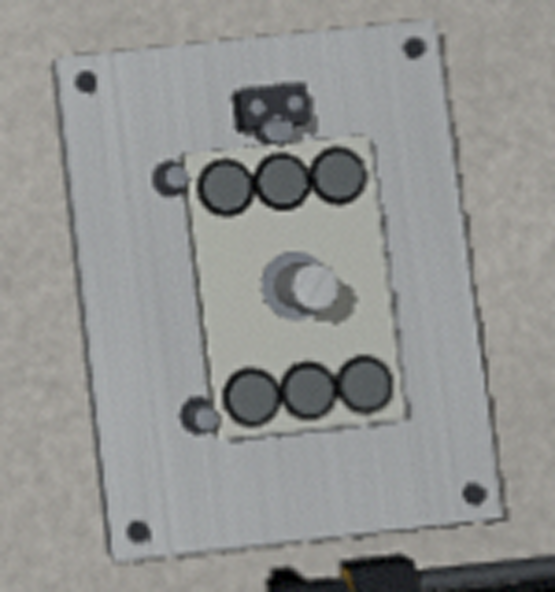

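View pics/side18.png

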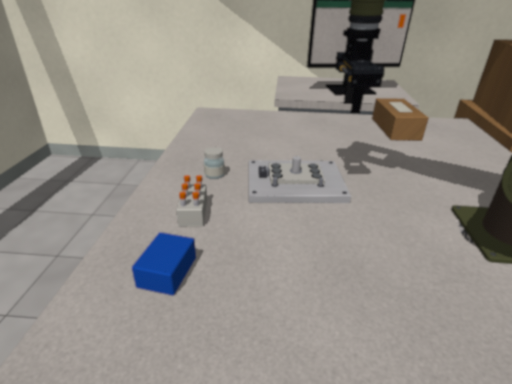

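View pics/wrist18.png

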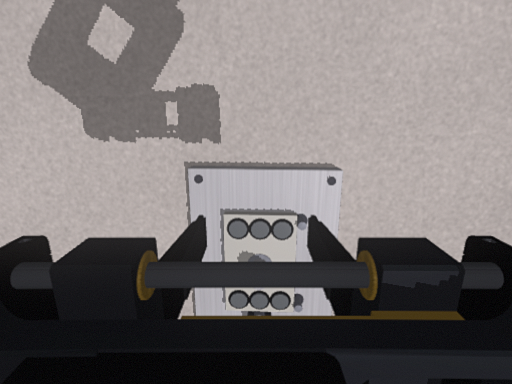

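Run:
```python
from h import *
def C(o,f,pts): return np.array([[o[0]+(u+.5)/f-.5,o[1]+(v+.5)/f-.5] for u,v in pts])
car=C((290,165),3.7,[(226,187),(283,181),(338,175),(253,397),(309,390),(365,384),(315,286)])
L=np.array([[55,30,19],[55,0,19],[55,-30,19],[-55,30,19],[-55,0,19],[-55,-30,19],[0,0,57]])/1e3
r=least_squares(lambda p:(proj('top',(L@rz(p[2]).T)+[p[0],p[1],.024])-car).ravel(),[.5,-.19,.1])
print(np.round(r.x,4),np.round(r.fun.reshape(-1,2),1).tolist())
for n,u in zip(('far','near','nose'),C((290,165),3.7,[(176,178),(205,417),(279,129)])):
    P=toz('top',u,.046); print(n,np.round(1e3*rz(r.x[2]).T@(P-[r.x[0],r.x[1],.046]),1)[:2])
```

```text
[ 0.5069 -0.1895  0.1093] [[0.0, -0.1], [-0.2, -0.1], [0.1, -0.1], [-0.2, 0.0], [0.0, 0.2], [0.2, 0.1], [-0.0, -0.1]]
far [62.3 56.3]
near [-62.2  56.4]
nose [82.1 -1. ]
```

Run:
```python
from station import bot
print(bot.read_state()["time"],bot.finish_job())
```

```text
the job is handed in; nothing more can be done
21.6 None
```

The carrier is lying home in the dock corner, released, and the job was handed in at 21.6 s of the 69 s. I gripped it by its post, carried it over, laid it on the dock, slid it onto both pins and then onto the end stop, and pressed it there three times.

**Press forces:** In the last press the wrist read about 6.3 N towards the end stop and 9.1 N towards the pins, held for about 0.3 s. The twist was close to zero, so the two pins shared the load roughly evenly. After taking off about 2 N of sliding friction, I estimate 3.5 to 4.5 N on each pin and 4 to 6 N on the end stop. These are inferred from the wrist; the contact forces themselves cannot be read.

**Final position:** Measured from the carrier in the last top picture:

| Feature | Measured x, y (mm) | Nominal x, y (mm) |
|---|---|---|
| Far pin | +62.3, +56.3 | +63, +56 |
| Near pin | −62.2, +56.4 | −63, +56 |
| End-stop nose | +82.1, −1.0 | +83, 0 |

These agree with home to within about 1 mm, and the carrier's angle is 0.109 rad against 0.107 rad for the dock's edge. The tube rack, jar and tip box look unmoved, and the gripper is well clear.

**Checks that disagreed:**
- **End stop position:** the carrier met the end stop about 5 mm further along x than my first camera estimate. I therefore felt for it in 0.6 mm steps.
- **Gripper tilt:** the tool tilted to about 0.05 rad during the presses. I opened the fingers and gripped again before the second and third presses so the carrier could settle flat. Its own tilt was judged only by eye from the pictures.
- **Unloading:** after the last press the tool tugged back with about 1.4 N before the fingers opened. The final picture shows no shift larger than the measuring error.

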